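Seat a drilled block in the angled drilling cradle, hole side up

TASK

The small drilled wooden block lies on its side, its drilled face toward the robot's right. First turn it on the open worktop so that its drilled face looks up and let go of it there; then take hold of it again and set it in the tilted drilling cradle without dropping it: flat on the sloping board between the two dark cheeks, long sides parallel to the ledge, drilled face up, and resting against the aluminium ledge at the low end. Leave the blue solder spool, the copper foil roll and the dark wooden offcut where they are.

Things in the scene. Friction and masses are not known exactly. Their poses are not given: they have to be found in the camera images.
- hole_block: Light brown wooden box, 34 x 50 x 34 mm (own x, y, z), about 36 g, a dark hole drawn in its +z face, off centre. Origin: centre of the face opposite the hole; +z points out through the drilled face. It starts lying on an undrilled long face: +z level, pointing to the robot's right (-y) within 35 degrees, its 34 x 34 mm ends toward and away from the robot, origin 17 mm up.
- hole_block_mid (a point): The middle of the block, 17 mm from each long face, 25 mm from each end. Its axes are the block's.
- cradle: Drilling cradle, fixed: plywood base board 150 x 110 x 12 mm carrying a sloping board, its low end toward the robot within about 20 degrees. Origin: on the worktop, 5 mm in front of the base board's centre; +x toward the high end, y along the ledge, z up. Highest point about 85 mm.
- deck: The cradle's sloping plywood board, 92 mm wide, at a fixed 25 degrees. Origin: on the sloping surface at the middle of the ledge's inner foot, 42 mm above the worktop. +x runs up the slope (board ends at x = 100 mm), y level along the ledge, z square out of the surface. The aluminium ledge fills x = -12 to 0 mm, full width, 8 mm high. Wood on it grips: it may stay put and not slide to the ledge.
- blue_spool: Solder spool with blue flanges, 55 x 66 x 42 mm, standing to the right of the cradle. Origin at the centre of its underside. Bystander.
- copper_foil: Flat roll of copper foil, 72 mm across, 10 mm high, to the left of the cradle. Origin at the centre of its underside. Bystander.
- dark_offcut: Dark reddish wooden offcut, 30 x 85 x 12 mm, lying to the left of the block. Origin at the centre of its underside. Bystander.
- deck_channel (a point): On the sloping surface, midway between the two dark cheeks, 30 mm up the slope from the ledge; axes as the deck's. The cheeks run from the ledge 60 mm up the slope, 16 mm high, inner faces 31 mm either side of this point (62 mm apart; the block is 50 mm long).
- clear_spot (a point): Fixed point on the worktop in the middle of a bare patch (some 70 mm all round) near where the block starts, a good place to turn it. To its right stands a fixed blue vice (x 0.27 to 0.47, y -0.22 to -0.09, 125 mm high); to its left and beyond, a fixed clamp jig on a low board (x 0.47 to 0.64, y 0.14 to 0.37) with an upright red lever.
There are look-alikes about, which are no part of the job. Several things look just like the hole_block: the one meant starts farthest from the robot's base.

How it is judged:
By the outcome, as a careful person would: the job done as asked, in the order asked, and still so for the second after the job is handed in, with the robot touching nothing.
It also fails if it takes over 62 s, if anything falls off the work surface, if the arm or the gripper's body presses on something with over 40 N, if the wrist force passes 120 N, or if a joint passes its speed limit or range.

ROBOT

A 6-joint arm with a two-finger parallel gripper is mounted at the origin on a cart in front of the work surface, level with it; the furniture and walls round the work are solid. World frame = base frame: x ahead of the robot, y to its left, z up, the work surface at z = 0. Lengths are in m, angles in rad, forces in N, time in s.
With the tool pointing down it reaches from about 0.275 to 0.975 m from the base axis. Payload 8.4 kg.
Tool frame: the origin (TCP) lies at the very end of the fingers, on their centre line; the grasp point (between the pads) lies 19 mm behind it; z points along the fingers, y is the direction in which the jaws open and shut (so a half turn about z gives the same grasp; the last joint's range is limited). The gripper opens to 92 mm and grips with 3 to 60 N. Pads are 20 mm wide; open, the fingers measure 128 mm over their backs; the gripper's body (75 mm by 189 mm) begins 69 mm behind the grasp point.
Start: joints at [1.11, 0.353, 1.633, -0, 1.155, -0.002], TCP at [0.277, 0.56, 0.215] pointing down, gripper open.
Joint ranges: [-2.63, 2.63], [-0.92, 2.1], [0.06, 2.66], [-1.3, 4.44], [0, 2.69], [-3.02, 3.02]. Speed limits (rad/s): [2.22, 2.22, 2.79, 3.14, 3.14, 3.14].

INTERFACE

Orientations are given as [roll, pitch, yaw] about the fixed x, y, z axes, in that order (R = Rz(yaw) Ry(pitch) Rx(roll)).
In Python, from plant import env gives the robot as it stands. The module is installed in compiled form; this text tells all that it offers. Calls block until the motion is done:
- env.goto(position, orientation): joint-space move of the TCP to a pose.
- env.move_l(position, max_speed=0.15, frame=None, threshold=None): straight line of the TCP; frame=None keeps the orientation; max_speed is the mean speed in m/s. With threshold (N) it stops when the force on the tool has changed by that much, and returns True; else False.
- env.movej(angles): joint-space move.
- env.move_gripper(opening, strength=None): finger opening in m; strength is the grip in N (None keeps the last); returns when the fingers have stopped.
- env.wait(seconds).
- env.inverse_kinematics(position, orientation): joint angles nearest the present ones, or None.
- env.camera(name): name is "scene" or "top" or "wrist"; returns (picture, depth): 384x512x3 uint8, blue, green, red; 384x512 float32, m along the optical axis (not along the pixel's ray), 0 where there is no reading.
- env.camera_info(name): a dict with "fx", "fy", "cx", "cy" (pixels), "R" (3x3) and "t" (3): a world point X has camera coordinates R X + t; the wrist camera has in their place "mount" (4x4, takes a point from camera to tool coordinates, whose origin is the TCP and whose axes are the flange's). Camera axes: x right, y down, z forward; pixel columns grow to the right and rows downward; lengths in m; the calibration is good to about 2 mm. A picture is of the moment at which its call begins: read the wrist's pose just before it. camera_info takes no time and is no camera call.
A pose or a line that the arm cannot do raises env.IKError and nothing moves.
- env.finish_job(): hands the job in, once; it reports no verdict.
Readings, each from a call of its own:
- env.current_clock(): time.
- env.current_qpos(): joint angles.
- env.current_joint_velocities(): joint speeds.
- env.current_tau(): joint torques, N m.
- env.current_tcp_pos(): TCP position.
- env.current_orientation(): TCP orientation.
- env.current_contact_force(): force on the tool from outside, world axes, zero at the start.
- env.current_moment(): the same for the moment, N m.
- env.current_grip_width(): finger opening in m.
Only numpy, scipy, OpenCV 4.12 (cv2) and the standard library are available. Lean on these libraries where they do the work, as an engineer would, in place of code of your own. Each camera call takes 0.05 s, during which the arm holds its last target.

## Working session

There is one attempt and no reset: what is moved stays moved. The work goes in short steps, each a Python script; the robot and the scene stay as the last script left them, time stands still between calls to the robot, and variables do not carry over. Pictures are saved under pics/ and viewed, and the job is handed in when it is done.

```bash
mkdir -p pics; ls; python3 - <<'E'
from plant import env
import cv2,numpy as np
for n in ("scene","top","wrist"):
    im,d=env.camera(n); cv2.imwrite(f"pics/{n}0.png",im); np.savez(f"{n}0.npz",im=im,d=d)
    print(n,env.camera_info(n))
print(env.current_clock(),env.current_orientation())
E
```

```text
pics
scene {'fx': 449.1466404001612, 'fy': 449.1466404001612, 'cx': 260.28128645607404, 'cy': 194.2645685051218, 'R': array([[ 0.65376337, -0.75644441, -0.01962932],
       [-0.35220463, -0.28123146, -0.89267058],
       [ 0.66973529,  0.59050886, -0.45028205]]), 't': array([-0.35952913,  0.20888028,  0.61452361])}
top {'fx': 349.13873550065017, 'fy': 349.13873550065017, 'cx': 257.80062655044316, 'cy': 190.50115767077384, 'R': array([[ 0.02221038, -0.9997461 , -0.0038006 ],
       [-0.9839983 , -0.02118797, -0.17691355],
       [ 0.17678811,  0.0076691 , -0.98421906]]), 't': array([-0.03706848,  0.53244007,  0.84777418])}
wrist {'fx': 317.55016158901697, 'fy': 317.55016158901697, 'cx': 254.78774792804177, 'cy': 191.6315127738493, 'mount': array([[ 7.12971746e-04, -9.65677812e-01, -2.59741900e-01,
         7.39947550e-02],
       [ 9.99999741e-01,  7.13585429e-04,  9.19295110e-05,
        -1.84848807e-04],
       [ 9.65737458e-05, -2.59741898e-01,  9.65678071e-01,
        -1.71012793e-01],
       [ 0.00000000e+00,  0.00000000e+00,  0.00000000e+00,
         1.00000000e+00]])}
0.15 [-3.14048271e+00  2.83769826e-05  2.68278846e+00]
```

View pics/scene0.png

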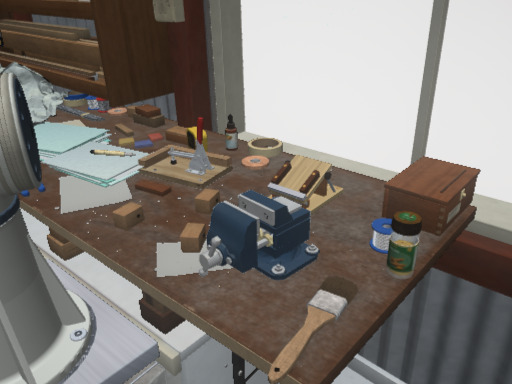

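View pics/top0.png

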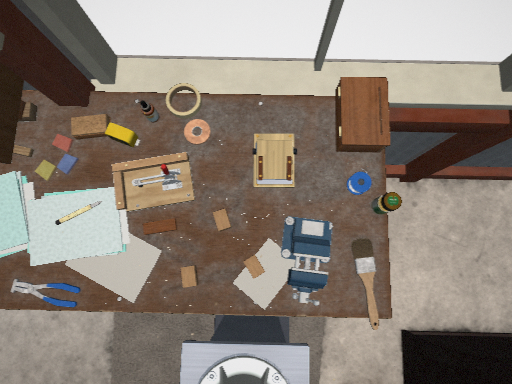

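Three look-alike blocks appear in the top view, at (222,219), (189,276) and (254,265). The scene view shows the same three at (207,201), (128,214) and (193,237). The one at (222,219) is farthest from the base. I'll confirm this with numbers and an enlarged crop.

```bash
cat > h.py <<'E'
import numpy as np,cv2
from plant import env
def ray(name,u,v):
    c=env.camera_info(name); d=np.array([(u-c['cx'])/c['fx'],(v-c['cy'])/c['fy'],1.])
    R=c['R']; return -R.T@c['t'], R.T@d
def onplane(name,u,v,z):
    o,d=ray(name,u,v); return o+d*(z-o[2])/d[2]
def proj(name,X):
    c=env.camera_info(name); p=c['R']@np.array(X)+c['t']; return np.array([c['fx']*p[0]/p[2]+c['cx'],c['fy']*p[1]/p[2]+c['cy']])
def wristcam():
    from scipy.spatial.transform import Rotation as Ro
    T=np.eye(4);T[:3,:3]=Ro.from_euler('xyz',env.current_orientation()).as_matrix();T[:3,3]=env.current_tcp_pos()
    return T@env.camera_info('wrist')['mount']
def cloud(name,d,T=None):
    c=env.camera_info(name); v,u=np.mgrid[:384,:512]
    P=np.stack([(u-c['cx'])/c['fx']*d,(v-c['cy'])/c['fy']*d,d],-1)
    if name=='wrist': return P@T[:3,:3].T+T[:3,3]
    return (P-c['t'])@c['R']
E
python3 - <<'E'
from h import *
s=np.load('scene0.npz');t=np.load('top0.npz')
for p in [(222,219),(189,276),(254,265),(89,125)]:
    X=onplane('top',*p,0.034); print(p,X,np.hypot(*X[:2]), proj('scene',X))
a=cv2.resize(s['im'][175:255,100:240],None,fx=4,fy=4,interpolation=cv2.INTER_CUBIC)
b=cv2.resize(t['im'][200:290,170:310],None,fx=4,fy=4,interpolation=cv2.INTER_CUBIC)[:240]
cv2.imwrite('pics/c1.png',np.vstack([a,b]))
b=cv2.resize(t['im'][110:200,180:320],None,fx=4,fy=4,interpolation=cv2.INTER_CUBIC)
cv2.imwrite('pics/c2.png',b)
C=cloud('top',t['d']); 
for p in [(222,219),(160,226),(197,131),(360,182),(274,140),(274,160),(274,175),(274,185)]: print(p,C[p[1],p[0]])
E
```

```text
(222, 219) [0.45926194 0.06489489 0.034     ] 0.4638241830133281 [208.46376134 193.56352072]
(189, 276) [0.31514801 0.14149715 0.034     ] 0.3454558055400451 [129.03037998 208.2034676 ]
(254, 265) [ 0.34561752 -0.01999867  0.034     ] 0.34619562884988775 [194.94690973 228.50447755]
(89, 125) [0.70530008 0.43417217 0.034     ] 0.828223209476989 [183.32738804 129.33142422]
(222, 219) [0.45917964 0.06480013 0.03487225]
(160, 226) [0.43928246 0.22857129 0.01394711]
(197, 131) [0.7058311  0.14784796 0.00205955]
(360, 182) [ 0.56792405 -0.29725966  0.01460424]
(274, 140) [ 0.65662231 -0.06365628  0.08462914]
(274, 160) [ 0.60987923 -0.06512477  0.06518893]
(274, 175) [ 0.57532111 -0.06646557  0.04472194]
(274, 185) [ 0.55528527 -0.06810063  0.01236661]
```

View pics/c1.png

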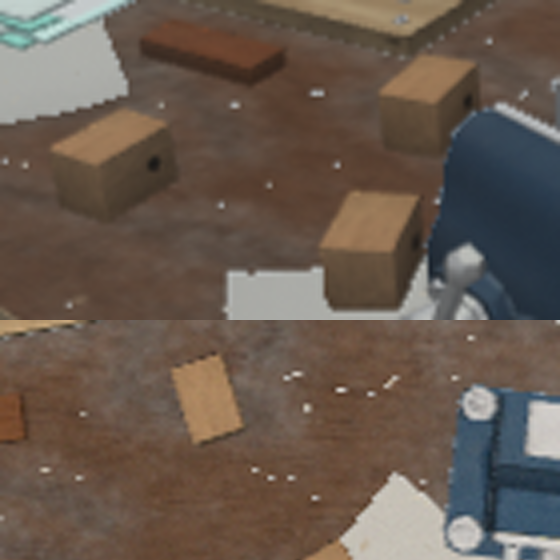

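View pics/c2.png

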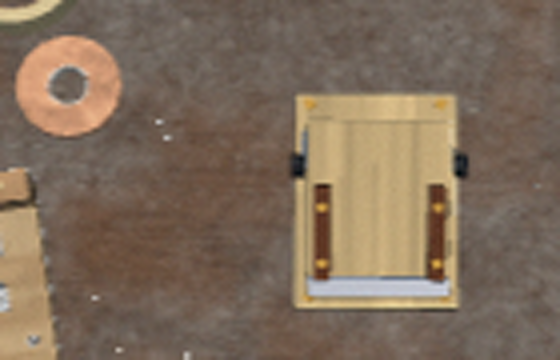

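The block is confirmed: the one at top (222,219), 0.464 m from the base, with the dark hole on its right side in the scene crop at (468,102). The others are at 0.345 m. Next I'll measure the block, the cradle and the clear area.

```bash
python3 - <<'E'
from h import *
t=np.load('top0.npz');im=t['im'];C=cloud('top',t['d'])
hsv=cv2.cvtColor(im,cv2.COLOR_BGR2HSV)
print('hsv block',hsv[219,222],'cheek',hsv[165,260],hsv[165,290],'ledge',hsv[182,274],'deck',hsv[160,274])
# block top: light wood pixels near and z>0.028
def reg(m,u0,u1,v0,v1):
    k=np.zeros(m.shape,np.uint8);k[v0:v1,u0:u1]=m[v0:v1,u0:u1];return k
m=reg((C[...,2]>.028)&(C[...,2]<.04),205,240,203,236)
P=C[m>0][:,:2].astype(np.float32);r=cv2.minAreaRect(P);print('block depth rect',r,C[m>0].mean(0))
m2=reg((hsv[...,2]>110)&(hsv[...,1]>80),205,240,203,236)
cs,_=cv2.findContours(m2,cv2.RETR_EXTERNAL,cv2.CHAIN_APPROX_NONE);c=max(cs,key=cv2.contourArea)
q=np.array([onplane('top',*p[0],.034)[:2] for p in c],np.float32);print('colour rect',cv2.minAreaRect(q))
# cradle
m=reg(C[...,2]>.006,240,310,120,200);
P=C[m>0];print('base rect',cv2.minAreaRect(P[:,:2].astype(np.float32)))
d=reg(hsv[...,1]>0,266,284,145,176);D=C[d>0]
A=np.c_[D[:,:2],np.ones(len(D))];k=np.linalg.lstsq(A,D[:,2],rcond=None)[0];g=k[:2];print('deck plane',k,'tilt',np.degrees(np.arctan(np.hypot(*g))),'yaw',np.degrees(np.arctan2(g[1],g[0])))
# cheeks / ledge
ch=reg((hsv[...,2]<120)&(hsv[...,1]>120)&(C[...,2]>.03),250,302,150,185)
for s in ((250,274),(274,302)):
    Q=C[reg(ch,*s,150,185)>0]; print('cheek',len(Q),Q.min(0),Q.max(0),cv2.minAreaRect(Q[:,:2].astype(np.float32)))
le=reg((hsv[...,1]<60)&(hsv[...,2]>130)&(C[...,2]>.03),250,302,172,190)
Q=C[le>0];print('ledge',len(Q),np.median(Q,0),cv2.minAreaRect(Q[:,:2].astype(np.float32)))
E
```

```text
hsv block [ 15 110 169] cheek [ 10 154  96] [ 10 171  94] ledge [115  15 203] deck [ 19  94 192]
block depth rect ((0.45887234807014465, 0.06724650412797928), (0.05021626129746437, 0.03384413197636604), 20.175474166870117) [0.4586513  0.0670472  0.03448664]
colour rect ((0.4591607451438904, 0.06668327003717422), (0.049875691533088684, 0.03575993329286575), 19.895307540893555)
base rect ((0.5377957820892334, -0.0497441291809082), (0.13814623653888702, 0.32648202776908875), 88.87165832519531)
deck plane [-1.1752042   0.69418335  0.82971525] tilt 53.77178467422066 yaw 149.43000669505324
cheek 60 [ 0.56091229 -0.03298684  0.05694702] [ 0.61742835 -0.02667912  0.08304043] ((0.5892252326011658, -0.029836243018507957), (0.05652911961078644, 0.005101601593196392), 1.2331764698028564)
cheek 75 [ 0.37486703 -0.11539046  0.05599919] [ 0.62743786 -0.03227941  0.92845048] ((0.5000050067901611, -0.0779174417257309), (0.02014600858092308, 0.26563775539398193), 74.30001068115234)
ledge 153 [ 0.55802922 -0.06391981  0.04745669] ((0.5588824152946472, -0.06523821502923965), (0.011131687089800835, 0.09049254655838013), 0.5928774476051331)
```

```bash
python3 - <<'E'
from h import *
t=np.load('top0.npz');im=t['im'];C=cloud('top',t['d']);C[(t['d']<=0)|(C[...,2]>.1)]=np.nan
hsv=cv2.cvtColor(im,cv2.COLOR_BGR2HSV)
def box(u0,u1,v0,v1):
    k=np.zeros(hsv.shape[:2],bool);k[v0:v1,u0:u1]=1;return k&np.isfinite(C[...,0])
D=C[box(266,284,145,176)]
for _ in range(3):
    k=np.linalg.lstsq(np.c_[D[:,:2],np.ones(len(D))],D[:,2],rcond=None)[0]
    r=D[:,2]-np.c_[D[:,:2],np.ones(len(D))]@k; D=D[abs(r)<max(.002,1.5*r.std())]
g=k[:2];print('deck plane',k,'tilt',np.degrees(np.arctan(np.hypot(*g))),'yaw',np.degrees(np.arctan2(g[1],g[0])),r.std())
ch=(hsv[...,2]<120)&(hsv[...,1]>110)&(C[...,2]>.05)
for s in ((250,274),(274,302)):
    Q=C[box(*s,150,185)&ch]; print('cheek',len(Q),cv2.minAreaRect(Q[:,:2].astype(np.float32)),Q[:,2].max())
B=C[box(240,310,120,200)&(C[...,2]>.006)&(C[...,2]<.018)];print('base',cv2.minAreaRect(B[:,:2].astype(np.float32)))
# front edge rays: base rect by colour at front row
print('ledge plane z at .5712',k@[.5645,-.065,1])
# all tall stuff near
for x in np.arange(.30,.62,.04):
  print(round(x,2),[ (round(y,2),int(1000*np.nanmax(np.r_[0,C[(abs(C[...,0]-x)<.02)&(abs(C[...,1]-y)<.02)][:,2]]))) for y in np.arange(-.06,.36,.04)])
E
```

```text
deck plane [ 0.47057075  0.00447297 -0.22371428] tilt 25.201300546945387 yaw 0.5446039068451676 0.001079340614715229
cheek 63 ((0.5892533659934998, -0.031147779896855354), (0.05652911588549614, 0.00772430095821619), 1.2313868999481201) 0.08304042790546627
cheek 81 ((0.5954645872116089, -0.1026727631688118), (0.016276424750685692, 0.0668671503663063), 81.98988342285156) 0.08349878976259399
base ((0.6259202361106873, -0.050008922815322876), (0.1515379250049591, 0.13754302263259888), 0.298350989818573)
ledge plane z at .5712 0.04163216754212229
0.3 [(np.float64(-0.06), 5), (np.float64(-0.02), 36), (np.float64(0.02), 7), (np.float64(0.06), 4), (np.float64(0.1), 5), (np.float64(0.14), 38), (np.float64(0.18), 34), (np.float64(0.22), 4), (np.float64(0.26), 7), (np.float64(0.3), 6), (np.float64(0.34), 5)]
0.34 [(np.float64(-0.06), 38), (np.float64(-0.02), 38), (np.float64(0.02), 37), (np.float64(0.06), 5), (np.float64(0.1), 6), (np.float64(0.14), 37), (np.float64(0.18), 36), (np.float64(0.22), 6), (np.float64(0.26), 7), (np.float64(0.3), 6), (np.float64(0.34), 4)]
0.38 [(np.float64(-0.06), 5
[... 866 characters left out ...]
, (np.float64(0.1), 4), (np.float64(0.14), 19), (np.float64(0.18), 20), (np.float64(0.22), 19), (np.float64(0.26), 20), (np.float64(0.3), 35), (np.float64(0.34), 42)]
0.54 [(np.float64(-0.06), 49), (np.float64(-0.02), 54), (np.float64(0.02), 4), (np.float64(0.06), 5), (np.float64(0.1), 5), (np.float64(0.14), 20), (np.float64(0.18), 77), (np.float64(0.22), 92), (np.float64(0.26), 53), (np.float64(0.3), 63), (np.float64(0.34), 42)]
0.58 [(np.float64(-0.06), 62), (np.float64(-0.02), 76), (np.float64(0.02), 6), (np.float64(0.06), 5), (np.float64(0.1), 5), (np.float64(0.14), 18), (np.float64(0.18), 98), (np.float64(0.22), 97), (np.float64(0.26), 53), (np.float64(0.3), 41), (np.float64(0.34), 41)]
```

```bash
cat >> h.py <<'E'
from scipy.spatial.transform import Rotation as Ro
def tool(yaw_a,lean,sgn=1):
    """jaws along a=(cos yaw,sin yaw); lean deg about a (+ = body to the right)"""
    a=np.array([np.cos(np.radians(yaw_a)),np.sin(np.radians(yaw_a)),0]);z=np.array([0,0,-1.]);y=sgn*a
    R=Ro.from_matrix(np.c_[np.cross(y,z),y,z]); R=Ro.from_rotvec(np.radians(lean)*a)*R
    return R.as_matrix()
def rpy(R): return Ro.from_matrix(R).as_euler('xyz')
def tcp(mid,R,t): return np.array(mid)+t*R[:,2]
FOOT=np.array([.567,-.065,.042])
E
python3 - <<'E'
from h import *
b=[.459,.067,.017]
for s in (1,-1):
  for nm,p,yaw,l,t in [('pre',b,20,35,-.09),('grasp',b,20,35,.008),('lift',[.45,.05,.13],20,35,.008),('mid',[.44,.04,.14],10,-10,.008),('turned',[.43,.03,.12],0,-55,.008),('place',[.43,.03,.018],0,-55,.008),('retreat',[.43,.03,.018],0,-55,-.08),('above',[.43,.03,.03],0,0,-.1),('regrasp',[.43,.03,.018],0,0,0)]:
    R=tool(yaw,l,s);q=env.inverse_kinematics(tcp(p,R,t),rpy(R)); print(s,nm,tcp(p,R,t).round(3),None if q is None else np.round(q,2))
  # deck: jaws along deck y, tool z = -deck n
  th=np.radians(25);n=np.array([-np.sin(th),0,np.cos(th)]);y=np.array([0,s,0.]);z=-n;R=np.c_[np.cross(y,z),y,z]
  for h in (.02,.1):
    p=FOOT+.017*np.array([np.cos(th),0,np.sin(th)])+h*n
    q=env.inverse_kinematics(p,rpy(R));print('deck',p,None if q is None else np.round(q,2))
E
```

```text
1 pre [0.477 0.018 0.091] [-0.31  0.52  1.88  0.51  1.2  -0.96]
1 grasp [0.457 0.071 0.01 ] [-0.23  0.62  1.96  0.6   1.01 -1.02]
1 lift [0.448 0.054 0.123] [-0.27  0.42  1.94  0.52  1.21 -0.91]
1 mid [0.44  0.039 0.132] [ 0.23  0.18  2.1  -0.23  0.88  0.2 ]
1 turned [0.43  0.023 0.115] [ 0.63  0.59  1.98 -0.74  1.35  1.1 ]
1 place [0.43  0.023 0.013] [ 0.63  0.78  1.97 -0.78  1.22  1.24]
1 retreat [0.43  0.096 0.064] [ 0.73  0.72  1.88 -0.67  1.37  1.16]
1 above [0.43 0.03 0.13] [ 0.07  0.16  2.11 -0.    0.87  0.07]
1 regrasp [0.43  0.03  0.018] [ 0.07  0.38  2.18 -0.    0.58  0.07]
deck [ 0.57395487 -0.065       0.06731067] [-0.16  0.34  2.19  0.34  0.2  -2.05]
deck [ 0.54014541 -0.065       0.13981529] [-0.17  0.15  2.2   0.2   0.36 -1.91]
-1 pre [0.477 0.018 0.091] [-0.31  0.52  1.88  0.51  1.2   2.18]
-1 grasp [0.457 0.071 0.01 ] [-0.23  0.62  1.96  0.6   1.01  2.12]
-1 lift [0.448 0.054 0.123] [-0.27  0.42  1.94  0.52  1.21  2.23]
-1 mid [0.44  0.039 0.132] [ 0.23  0.18  2.1  -0.23  0.88 -2.94]
-1 turned [0.43  0.023 0.115] [ 0.63  0.59  1.98 -0.74  1.35 -2.04]
-1 place [0.43  0.023 0.013] [ 0.63  0.78  1.97 -0.78  1.22 -1.91]
-1 retreat [0.43  0.096 0.064] [ 0.73  0.72  1.88 -0.67  1.37 -1.98]
-1 above [0.43 0.03 0.13] None
-1 regrasp [0.43  0.03  0.018] None
deck [ 0.57395487 -0.065       0.06731067] [-0.16  0.34  2.19  0.34  0.2   1.09]
deck [ 0.54014541 -0.065       0.13981529] [-0.17  0.15  2.2   0.2   0.36  1.23]
```

```bash
python3 - <<'E'
from h import *
b=[.459,.067,.017]
R=tool(20,0);env.goto([.44,.075,.24],rpy(R))
im,d=env.camera('wrist');cv2.imwrite('pics/w1.png',im);T=wristcam();np.savez('w1.npz',im=im,d=d,T=T)
C=cloud('wrist',d,T);C[d<=0]=np.nan
m=(C[...,2]>.028)&(C[...,2]<.042)&(abs(C[...,0]-.459)<.06)&(abs(C[...,1]-.067)<.06)
print(m.sum(),cv2.minAreaRect(C[m][:,:2].astype(np.float32)),C[m].mean(0))
env.move_gripper(.075)
print(env.current_clock())
E
```

```text
1146 ((0.45670539140701294, 0.06916315108537674), (0.04968837648630142, 0.034013502299785614), 19.6696720123291) [0.45617749 0.06962976 0.03462523]
2.5
```

View pics/w1.png

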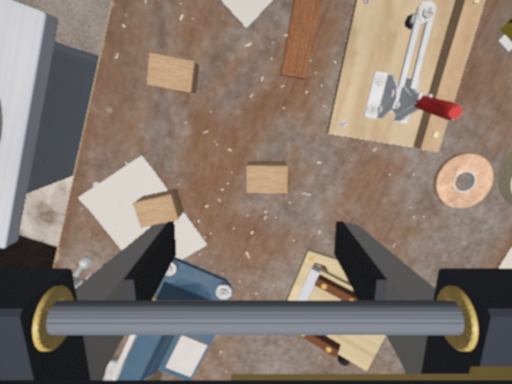

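The wrist view shows the target block at (267,178), the vice at lower left and the red lever at (440,107). Both views agree on the block's pose within 2 mm, so I'll grasp it leaning right.

```bash
python3 - <<'E'
from h import *
b=[.4578,.0682,.017]
R=tool(20,35)
env.goto(tcp(b,R,-.09),rpy(R)); print(env.current_clock(),env.current_contact_force())
hit=env.move_l(tcp(b,R,.008),max_speed=.08,threshold=8); print(hit,env.current_tcp_pos(),tcp(b,R,.008),env.current_contact_force())
env.move_gripper(.03,25); print(env.current_grip_width(),env.current_contact_force(),env.current_clock())
for n in('scene',):
    im,_=env.camera(n);cv2.imwrite('pics/g1.png',cv2.resize(im[120:270,110:310],None,fx=4,fy=4))
E
```

```text
3.2667 [-0.08497453  0.85684154 -0.52897716]
False [0.4566674  0.07225946 0.01072334] [0.4562306  0.07251188 0.01044678] [ 0.52265976 -0.31645752  0.39089332]
0.04949999346220209 [ 0.42780158 -1.1610325   1.82675834] 5.1333
```

View pics/g1.png

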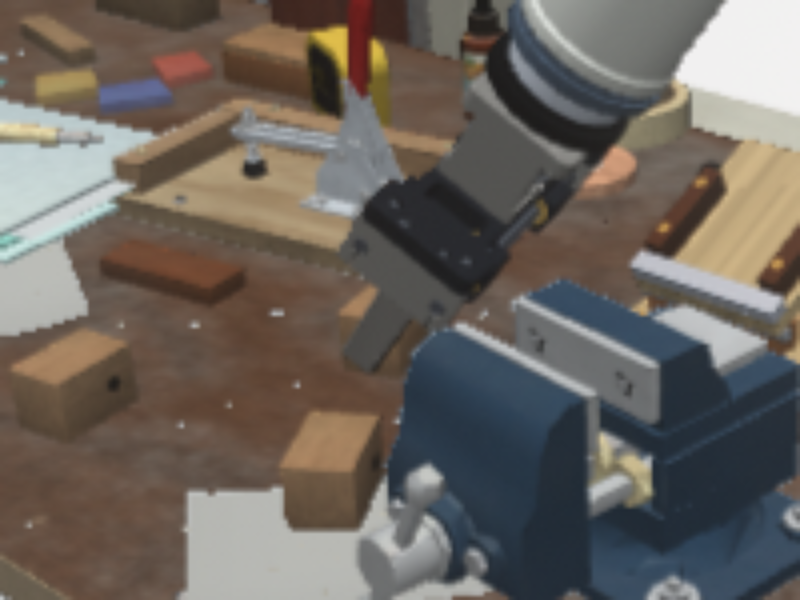

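The crop shows the gripper leaning right with its fingers round the block at (375,330), clear of the vice. The grip width is 49.5 mm. Next I'll lift and turn it.

```bash
python3 - <<'E'
from h import *
p=np.array(env.current_tcp_pos());env.move_l(p+[0,0,.11],max_speed=.15)
print(env.current_grip_width())
for mid,yaw,l in [([.44,.045,.15],10,-10),([.43,.03,.10],0,-55)]:
    R=tool(yaw,l);env.goto(tcp(mid,R,.008),rpy(R))
    print(env.current_grip_width(),env.current_tcp_pos(),env.current_clock())
im,_=env.camera('scene');a=cv2.resize(im[120:270,110:310],None,fx=3,fy=3)
im,_=env.camera('top');b=cv2.resize(im[150:300,150:350],None,fx=2,fy=2);cv2.imwrite('pics/t1.png',a);cv2.imwrite('pics/t1b.png',b)
E
```

```text
0.04997670922677486
0.05022989580280427 [0.43969844 0.04361726 0.14144312] 7.0833
0.04996098812808751 [0.42969111 0.02297818 0.09496949] 7.975
```

View pics/t1.png

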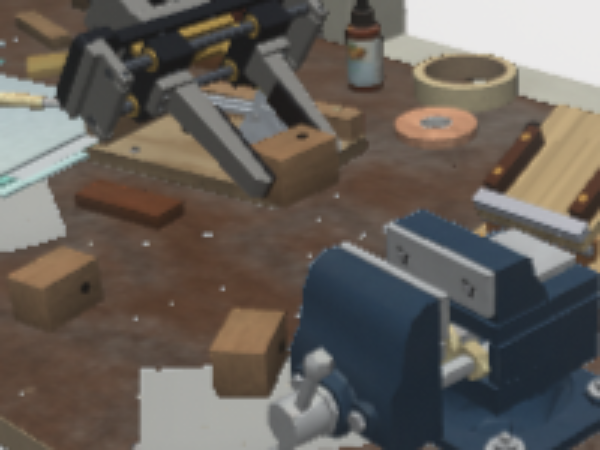

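View pics/t1b.png

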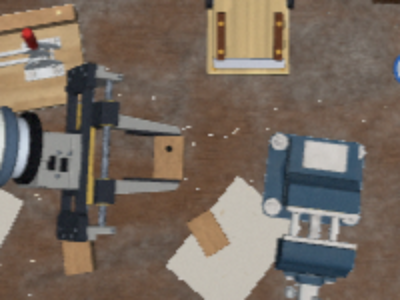

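The drilled face is up, with the hole visible in the scene crop at (302,136) and in the top crop at (170,150). I'll shift the spot slightly to (0.44, 0.005), so that the gripper body clears the look-alike at top crop (77,257), and then lower the block.

```bash
python3 - <<'E'
from h import *
R=tool(0,-55);m=np.array([.44,.005,.06])
env.move_l(tcp(m,R,.008),max_speed=.12)
m[2]=.012
f0=env.current_contact_force()
hit=env.move_l(tcp(m,R,.008),max_speed=.03,threshold=3)
print(hit,env.current_tcp_pos(),env.current_contact_force()-f0,env.current_grip_width(),env.current_clock())
E
```

```text
True [ 0.43998586 -0.00166459  0.01270032] [-0.14301921  2.29584784  4.70094121] 0.05031288556264886 9.9083
```

```bash
python3 - <<'E'
from h import *
R=tool(0,-55);p=np.array(env.current_tcp_pos())
env.move_gripper(.062); env.wait(.2)
env.move_l(p-.07*R[:,2],max_speed=.12)
env.goto([.44,-.0,.22],rpy(tool(0,0)))
im,d=env.camera('wrist');cv2.imwrite('pics/w2.png',im);T=wristcam()
C=cloud('wrist',d,T);C[d<=0]=np.nan
def rect(C):
    m=(C[...,2]>.028)&(C[...,2]<.042)&(abs(C[...,0]-.44)<.045)&(abs(C[...,1]-.005)<.05)
    return m.sum(),cv2.minAreaRect(C[m][:,:2].astype(np.float32)),C[m].mean(0)
print(rect(C))
im,_=env.camera('scene');cv2.imwrite('pics/s2.png',cv2.resize(im[120:270,110:310],None,fx=3,fy=3))
# deck from wrist: hsv
np.savez('w2.npz',im=cv2.imread('pics/w2.png'),d=d,T=T)
print(env.current_clock())
E
```

```text
(np.int64(1317), ((0.43830063939094543, 0.005813697353005409), (0.03433038294315338, 0.049424655735492706), 89.9736099243164), array([0.43829042, 0.00607953, 0.03442238]))
12.4083
```

View pics/w2.png

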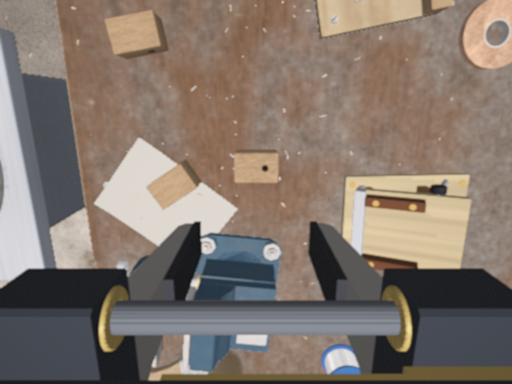

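View pics/s2.png

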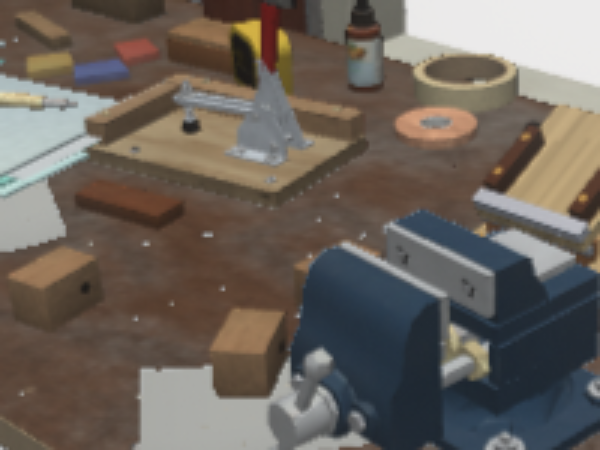

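The wrist view shows the block at (256,167), flat and with its hole up. Depth puts its top at 34 mm and its long axis along x, so the turn and release worked. I'll cross-check the cradle from this view, then regrasp.

```bash
python3 - <<'E'
from h import *
w=np.load('w2.npz');d=w['d'];T=w['T'];im=w['im'];C=cloud('wrist',d,T);C[d<=0]=np.nan
hsv=cv2.cvtColor(im,cv2.COLOR_BGR2HSV)
k=np.zeros(d.shape,bool);k[215:250,375:460]=1
D=C[k&np.isfinite(C[...,0])]
for _ in range(3):
    q=np.linalg.lstsq(np.c_[D[:,:2],np.ones(len(D))],D[:,2],rcond=None)[0];r=D[:,2]-np.c_[D[:,:2],np.ones(len(D))]@q;D=D[abs(r)<.002]
print('plane',q,np.degrees(np.arctan(np.hypot(*q[:2]))),np.degrees(np.arctan2(q[1],q[0])),'z at .567',q@[.567,-.065,1])
k=np.zeros(d.shape,bool);k[185:270,345:372]=1
L=C[k&(hsv[...,1]<50)&(hsv[...,2]>130)&(C[...,2]>.035)];print('ledge',len(L),L.min(0),L.max(0),L.mean(0))
def ed(m): 
    x=np.polyfit(m[:,1],m[:,0],1);return np.degrees(np.arctan(x[0]))
print('ledge slope deg',ed(L))
k=np.zeros(d.shape,bool);k[190:220,360:430]=1
H=C[k&(hsv[...,1]>110)&(hsv[...,2]<130)&(C[...,2]>.05)];print('Lcheek',len(H),H.min(0),H.max(0),np.degrees(np.arctan(np.polyfit(H[:,0],H[:,1],1)[0])))
# clear of noise: cheek inner edge
print(np.percentile(H[:,1],[5,50,95]))
cv2.imwrite('pics/w2c.png',cv2.resize(im[165:285,330:490],None,fx=4,fy=4))
E
```

```text
plane [ 0.46210014  0.01156141 -0.21761797] 24.808492545370655 1.4331995850565054 z at .567 0.04364132000053925
ledge 763 [ 0.48340784 -0.0959715   0.03783225] [0.5652669  0.01090645 0.26095977] [ 0.55514332 -0.05206324  0.04975926]
ledge slope deg -9.366568703234796
Lcheek 439 [ 0.55846421 -0.03006487  0.05263522] [ 0.61187974 -0.02069169  0.08175155] 0.9476691232480952
[-0.02914075 -0.02321584 -0.02111739]
```

View pics/w2c.png

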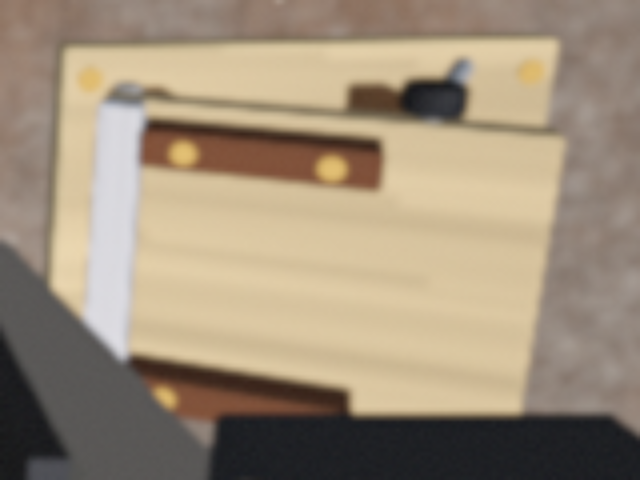

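```bash
cat >> h.py <<'E'
th=np.radians(25);yw=np.radians(1.0);FOOT=np.array([.567,-.064,.0425])
Dx=np.array([np.cos(th)*np.cos(yw),np.cos(th)*np.sin(yw),np.sin(th)]);Dy=np.array([-np.sin(yw),np.cos(yw),0]);Dn=np.cross(Dx,Dy)
RD=np.c_[np.cross(-Dy,-Dn),-Dy,-Dn]
def dk(x,y,z): return FOOT+x*Dx+y*Dy+z*Dn
def indeck(p): p=np.array(p)-FOOT; return np.array([p@Dx,p@Dy,p@Dn])
E
python3 - <<'E'
from h import *
env.move_gripper(.07)
R=tool(0,0);c=[.4385,.0055]
env.goto([*c,.06],rpy(R))
hit=env.move_l([*c,.0185],max_speed=.06,threshold=8);print(hit,env.current_tcp_pos())
env.move_gripper(.03,30);print(env.current_grip_width(),env.current_clock())
p=np.array(env.current_tcp_pos());env.move_l(p+[0,0,.1],max_speed=.12);print(env.current_grip_width(),env.current_clock())
im,_=env.camera('top');cv2.imwrite('pics/t3.png',cv2.resize(im[130:280,170:320],None,fx=3,fy=3))
im,_=env.camera('scene');cv2.imwrite('pics/s3.png',cv2.resize(im[100:250,150:350],None,fx=3,fy=3))
E
```

```text
False [0.43857006 0.00552178 0.01849374]
0.049626479273529644 14.7
0.04947712089907184 15.6833
```

View pics/s3.png

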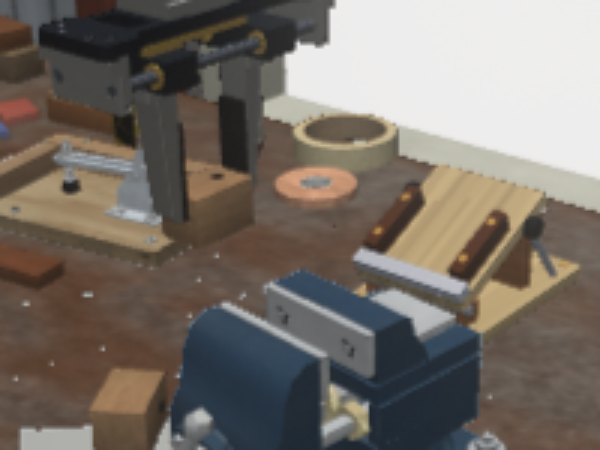

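The scene crop shows the block held upright between the pads at (215,205), hole up. Next I'll carry it over the cradle and lower it square to the slope.

```bash
python3 - <<'E'
from h import *
env.goto(dk(.030,0,.11),rpy(RD));print(env.current_grip_width(),env.current_clock(),env.current_qpos())
env.move_l(dk(.024,0,.035),max_speed=.08)
f0=np.array(env.current_contact_force())
hit=env.move_l(dk(.024,0,.012),max_speed=.02,threshold=3)
print(hit,indeck(env.current_tcp_pos()),(env.current_contact_force()-f0).round(1),env.current_grip_width(),env.current_clock())
im,_=env.camera('scene');cv2.imwrite('pics/s4.png',cv2.resize(im[100:250,180:380],None,fx=4,fy=4))
im,_=env.camera('top');cv2.imwrite('pics/t4.png',cv2.resize(im[110:230,200:360],None,fx=4,fy=4))
E
```

```text
0.04969454007218533 16.8917 [-0.1711767   0.13437029  2.17688306  0.20062154  0.40957218  1.21309058]
True [2.38713937e-02 5.24375919e-05 1.87833244e-02] [0.  0.1 2.4] 0.04992002564431676 18.775
```

View pics/s4.png

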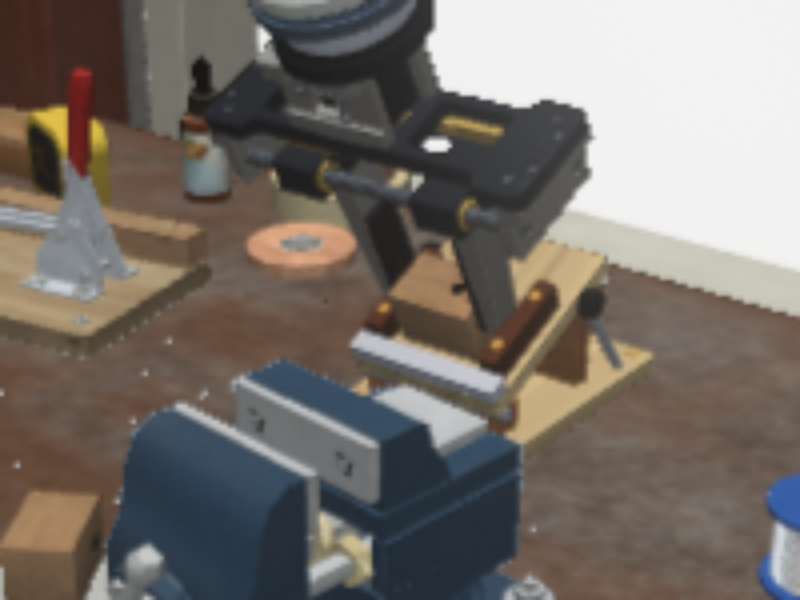

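View pics/t4.png

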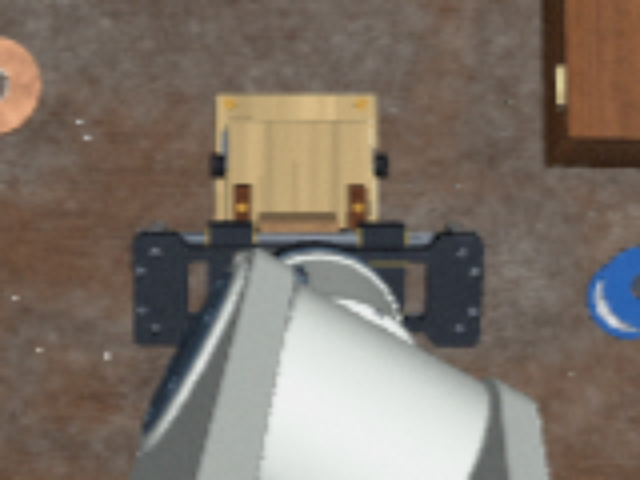

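The block is centred between the cheeks: top crop block at 260–337, cheek inner edges at 250 and 348. Contact height is as expected. Next I'll slide it down to the ledge.

```bash
python3 - <<'E'
from h import *
x,y,z=indeck(env.current_tcp_pos())
env.move_l(dk(x,0,z+.0007),max_speed=.02)
f0=np.array(env.current_contact_force())
hit=env.move_l(dk(.009,0,z+.0004),max_speed=.015,threshold=4)
print(hit,indeck(env.current_tcp_pos()),(env.current_contact_force()-f0)@np.c_[Dx,Dy,Dn],env.current_grip_width())
f0=np.array(env.current_contact_force());x=indeck(env.current_tcp_pos())[0]
hit=env.move_l(dk(x,0,z-.004),max_speed=.01,threshold=4)
print(hit,indeck(env.current_tcp_pos()),(env.current_contact_force()-f0)@np.c_[Dx,Dy,Dn],env.current_clock())
im,_=env.camera('scene');cv2.imwrite('pics/s5.png',cv2.resize(im[140:220,240:360],None,fx=6,fy=6,interpolation=cv2.INTER_CUBIC))
E
```

```text
True [ 0.01599678 -0.0001079   0.01933304] [ 2.45262041  0.68210973 -0.09965157] 0.049472791137970366
True [ 1.59704739e-02 -9.68411792e-05  1.87462732e-02] [-1.23492313 -0.00739846  5.20987124] 19.975
```

View pics/s5.png

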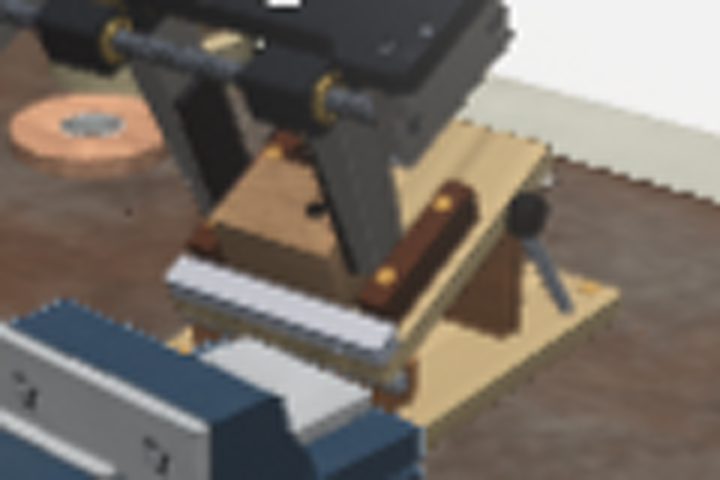

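The ledge contact came at x = 16 mm, against about 17 expected, and the block was then pressed flat onto the board. I'll release, back off square to the board and look.

```bash
python3 - <<'E'
from h import *
x,y,z=indeck(env.current_tcp_pos())
env.move_gripper(.066);env.wait(.2)
env.move_l(dk(x,0,z+.05),max_speed=.08)
env.move_l(dk(x,0,z+.12),max_speed=.15)
T=wristcam();im,d=env.camera('wrist');cv2.imwrite('pics/w6.png',im);np.savez('w6.npz',im=im,d=d,T=T)
im,_=env.camera('scene');cv2.imwrite('pics/s6.png',cv2.resize(im[140:220,240:360],None,fx=6,fy=6,interpolation=cv2.INTER_CUBIC))
print(env.current_clock())
E
```

```text
22.15
```

View pics/w6.png

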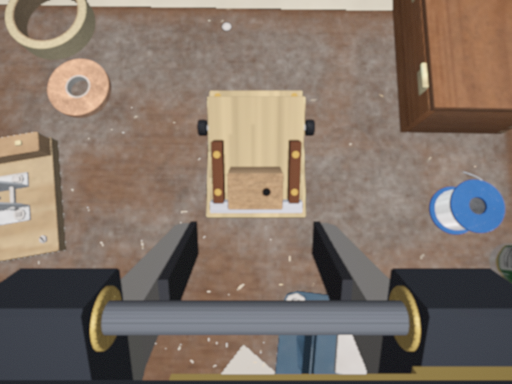

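View pics/s6.png

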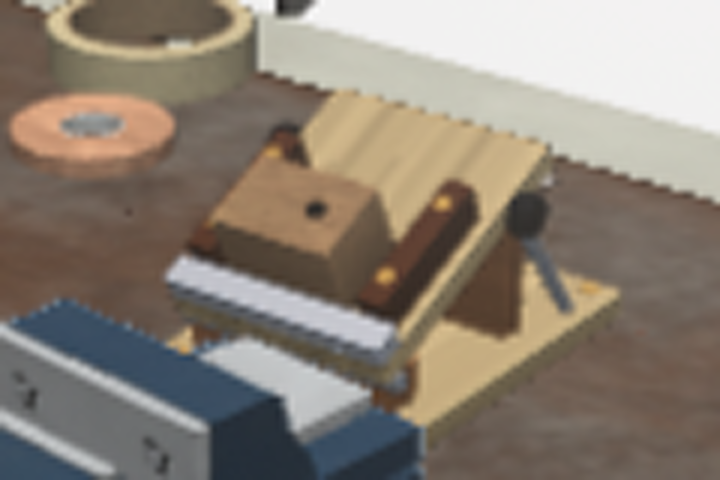

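The block sits between the cheeks, hole up: wrist view (256,188), scene crop (300,220). I'll check height, tilt, yaw and ledge gap numerically.

```bash
python3 - <<'E'
from h import *
def chk(name,im,d,T=None):
    C=cloud(name,d,T);C[d<=0]=np.nan
    Q=(C-FOOT)@np.c_[Dx,Dy,Dn]
    m=(Q[...,2]>.029)&(Q[...,2]<.04)&(Q[...,0]>-.01)&(Q[...,0]<.05)&(abs(Q[...,1])<.03)
    B=Q[m];p=np.linalg.lstsq(np.c_[B[:,:2],np.ones(len(B))],B[:,2],rcond=None)[0]
    print(name,'top',len(B),cv2.minAreaRect(B[:,:2].astype(np.float32)),'h',B[:,2].mean(),'tilt deg',np.degrees(p[:2]))
    hsv=cv2.cvtColor(im,cv2.COLOR_BGR2HSV)
    l=(hsv[...,1]<60)&(hsv[...,2]>130)&(abs(Q[...,1])<.04)&(abs(Q[...,0]+.006)<.015)&(Q[...,2]>.003)&(Q[...,2]<.013)
    L=Q[l];print('  ledge',len(L),np.percentile(L[:,0],[2,98]),L[:,2].mean(),'slope deg',np.degrees(np.polyfit(L[:,1],L[:,0],1)[0]))
    k=(hsv[...,0]>14)&(abs(Q[...,2])<.004)&(Q[...,0]>.045)&(Q[...,0]<.09)&(abs(Q[...,1])<.025)
    print('  deck h',Q[k][:,2].mean())
w=np.load('w6.npz');chk('wrist',w['im'],w['d'],w['T'])
env.goto([.42,.12,.25],rpy(tool(0,0)))
for n in('top','scene'):
    im,d=env.camera(n);cv2.imwrite(f'pics/{n}7.png',im);chk(n,im,d)
a=cv2.imread('pics/top0.png');b=cv2.imread('pics/top7.png');cv2.imwrite('pics/cmp.png',np.hstack([cv2.resize(b[95:215,180:310],None,fx=5,fy=5)]))
print(env.current_clock())
E
```

```text
wrist top 2080 ((0.014854848384857178, 0.0004926491528749466), (0.034785062074661255, 0.04995925351977348), 0.31612277030944824) h 0.035296259864332616 tilt deg [-0.76559487  0.13920848]
  ledge 467 [-0.01375292 -0.00210852] 0.009347489790435728 slope deg -0.3654301608212835
  deck h 0.0013476952817858387
top top 281 ((0.017010098323225975, -0.0012217480689287186), (0.05009440705180168, 0.03339451923966408), 89.64537811279297) h 0.034335213252923644 tilt deg [-1.44098022  0.07978152]
  ledge 83 [-0.01118751 -0.00240418] 0.008452291020345688 slope deg 0.24794916667510927
  deck h 0.000462900864118981
scene top 314 ((0.01425098069012165, -0.0012161582708358765), (0.0365058034658432, 0.051868047565221786), 0.7833685874938965) h 0.033322997873361286 tilt deg [1.24148979 0.86689638]
  ledge 157 [-0.01488142 -0.00304111] 0.007518727385931416 slope deg -0.36215445555785286
  deck h -0.00043744505080493465
23.15
```

View pics/cmp.png

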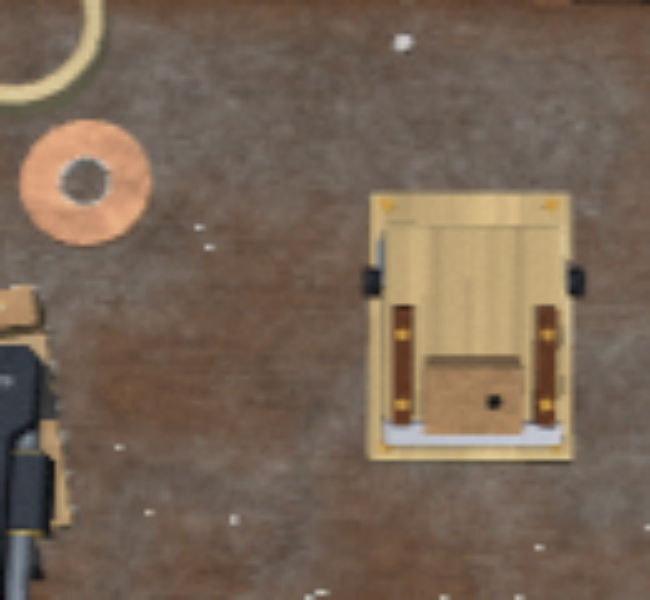

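View pics/scene7.png

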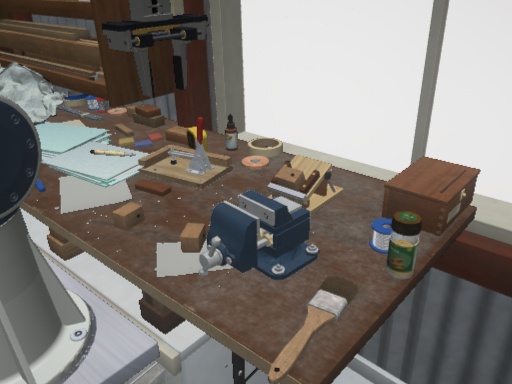

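The wrist and scene views show no gap at the ledge; the top view alone suggests up to 2 mm, which is within its noise. There's plenty of time, so I'll give a gentle force-limited nudge from uphill with closed fingers to be sure it touches.

```bash
python3 - <<'E'
from h import *
env.move_gripper(0.0,10)
env.goto(dk(.058,0,.10),rpy(RD))
env.move_l(dk(.058,0,.015),max_speed=.08,threshold=6);print(indeck(env.current_tcp_pos()),env.current_grip_width())
f0=np.array(env.current_contact_force())
hit=env.move_l(dk(.040,0,.015),max_speed=.012,threshold=3)
print(hit,indeck(env.current_tcp_pos()),(env.current_contact_force()-f0)@np.c_[Dx,Dy,Dn])
x=indeck(env.current_tcp_pos())[0]
env.move_l(dk(x+.006,0,.015),max_speed=.03);env.move_l(dk(x+.01,0,.12),max_speed=.12)
env.goto([.42,.12,.25],rpy(tool(0,0)))
im,d=env.camera('top');cv2.imwrite('pics/top8.png',im);C=cloud('top',d);C[d<=0]=np.nan
Q=(C-FOOT)@np.c_[Dx,Dy,Dn];m=(Q[...,2]>.029)&(Q[...,2]<.04)&(Q[...,0]>-.01)&(Q[...,0]<.05)&(abs(Q[...,1])<.03)
print(cv2.minAreaRect(Q[m][:,:2].astype(np.float32)))
a=cv2.imread('pics/top0.png')
for n,(u0,u1,v0,v1) in dict(foil=(180,215,115,148),spool=(345,375,168,196),offcut=(138,180,215,238)).items():
    print(n,cv2.absdiff(a,im)[v0:v1,u0:u1].mean())
im,_=env.camera('scene');cv2.imwrite('pics/s8.png',cv2.resize(im[140:220,240:360],None,fx=6,fy=6,interpolation=cv2.INTER_CUBIC))
print(env.current_clock())
E
```

```text
[ 5.83120313e-02 -5.30310521e-05  1.53269640e-02] 0.0007385349688988071
True [ 4.24223218e-02 -4.75267512e-05  1.49949598e-02] [2.01296274 0.61842297 1.09733562]
((0.017249329015612602, -0.0012438278645277023), (0.033564358949661255, 0.05005563795566559), 0.23667196929454803)
foil 1.7835497835497836
spool 1.9896825396825397
offcut 54.61076604554865
30.0667
```

View pics/s8.png

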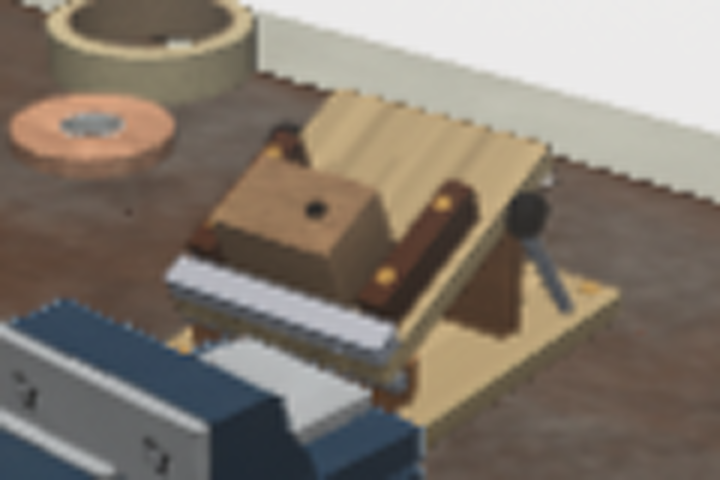

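The nudge met resistance at the same place (uphill face at about 32–33 mm), so the block was already against the ledge. The offcut difference in the top view should be the arm covering it, so I'll check it in the scene view and hand in.

```bash
python3 - <<'E'
from h import *
a=cv2.imread('pics/scene0.png');im,_=env.camera('scene')
d=cv2.absdiff(a,im).mean(2)
for n,(u0,u1,v0,v1) in dict(offcut=(132,174,177,198),blk2=(110,147,200,230),blk3=(178,208,220,254),foil=(240,272,153,170),spool=(368,395,217,252)).items(): print(n,d[v0:v1,u0:u1].mean())
env.finish_job();print(env.current_clock())
E
```

```text
offcut 0.43235071806500375
blk2 0.4045045045045045
blk3 0.40163398692810454
foil 0.37254901960784315
spool 0.418342151675485
the job is handed in; nothing more can be done
the job is handed in; nothing more can be done
```

The block is in the drilling cradle, drilled face up and against the aluminium ledge, and the job is handed in. The clock stood at about 30 s at my last reading; no verdict is reported.

**What I did:** I gripped the farthest block by its ends with the gripper leaning right. I turned it 90° in the air, set it down hole up on the open worktop at (0.44, 0.005), and let go. I then gripped it again from above, lowered it onto the sloping board between the cheeks, slid it down to the ledge and released it.

**Last checks:**
- **Seating:** the block's top is 34 mm above the board and within about 1.5° of parallel to it. It is under 1° off parallel to the ledge and roughly 1 mm off centre between the cheeks.
- **Ledge contact:** a gentle push from uphill, stopped at 3 N, met resistance where the block already lay, so it was against the ledge. The wrist and scene views showed no gap; the top view alone read up to 2 mm, which I put down to its noise.
- **Bystanders:** the spool, foil, offcut and the two look-alike blocks are unchanged in the scene view. The top view could not confirm the offcut, apparently because the arm was covering it.

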